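# Load a slide box into the dock and snap the catch shut

## Robot

A 7-joint arm with a two-finger parallel gripper is mounted at the origin on a cart in front of the work surface, level with it; the furniture and walls round the work are solid. World frame = base frame: x ahead of the robot, y to its left, z up, the work surface at z = 0. Lengths are in m, angles in rad, forces in N, time in s.
With the tool pointing down it reaches from about 0.425 to 0.875 m from the base axis. Payload 4.7 kg.
Tool frame: the origin (TCP) lies midway between the tips of the shut fingers; the grasp point (between the pads) lies 19 mm behind it; z points along the fingers, x is the direction in which the jaws open and shut, and the axes are right-handed (so a half turn about z gives the same grasp; the last joint's range is limited). The gripper opens to 87 mm and grips with 3 to 60 N. Pads are 19 mm wide; open, the fingers measure 117 mm over their backs; the gripper's body (75 mm by 190 mm) begins 51 mm behind the grasp point.
Start: joints at [-1.241, 0.321, -0.07, 1.45, 0.023, 1.371, -0.057], TCP at [0.202, 0.618, 0.223] pointing down, gripper open.
Joint ranges: [-2.86, 2.86], [-0.3, 2.09], [-1.38, 1.24], [0.06, 2.45], [-1.56, 4.7], [0.09, 2.05], [-2.69, 2.69]. Speed limits (rad/s): [2.57, 2.57, 3.14, 3.14, 3.14, 3.14, 3.14].

## Interface

Orientations are given as a rotation vector (axis times angle).
In Python, from rig import arm gives the robot as it stands.
- The arm moves only by the tool step_arm, never from a script. Its argument "deltas" is a list of rows, each an object with "xyz": the shift along the tool's x, y, z in m, a list of three; "twist": the turn about the tool's z in degrees; "gripper": the finger opening in m, from 0 to 0.087. In form: [{"xyz": [tx, ty, tz], "twist": twist, "gripper": gripper}, ...]. A call has 1 to 8 rows; each row is the pose to reach, as a shift and turn from the pose commanded when the call began, along the tool's axes at that moment; what a row does not reach only later rows make up. A row lasts 1/12 s, in which the tool goes at most 41.7 mm and 7.16 degrees, less where a joint would pass 70% of its speed; a pose out of reach is approached as far as the arm can. A call with a gripper value outside its range is refused whole. The fingers move at their own pace and stop on an object; "squeeze" is the grip in N (left out, the last holds). Time passes only in rows, so rows that repeat a pose let the fingers close. It gives the time, the measured TCP pose, the force and the opening at its end, in the units of the state.
- arm.observe(): the state, without advancing time (a new reading comes with each control period).
- arm.camera(name): name is "scene" or "top"; returns a dict with "img" (384x512x3 uint8, red, green, blue), "z_map" (384x512 float32, m along the optical axis (not along the pixel's ray), 0 where there is no reading), "mtx" (3x3 intrinsics, pixels), "pose" (4x4, takes a point from camera to world coordinates). Camera axes: x right, y down, z forward; pixel columns grow to the right and rows downward; lengths in m; the calibration is good to about 2 mm. A picture is of the moment at which its call begins.
- arm.hand_in(): hands the job in, once; it reports no verdict.
Trained networks look in a picture, given as the dict that the camera call returned (one of the last four; its "shot" number tells which), for a name from the list of things; names that differ only in an ending like _2 or _b are one class to them, and where a whole thing is asked for, a point or a joint stands for the part that bears it (a point fixed in the world has none). Each returns a list of dicts, best first, with "p" (0 to 1); they miss things now and then, are a little off and sometimes report something else, mostly with a low value. They report only what shows in the picture. A call takes as long as a camera call. They do not tell look-alikes from the thing itself.
- arm.recognise(picture, thing): "bbox" ([left, top, width, height] in pixels, round what is visible of it).
- arm.place_of(picture, thing): "position" ([row, column] in pixels: a listed point, or the origin of a listed thing).
The state is a dict: "time_s": time; "joint_pos": joint angles; "dq": joint speeds; "tau": joint torques, N m; "tool_pos": TCP position; "orientation": TCP orientation; "force": force on the tool from outside, world axes, zero at the start; "ft_torque": the same for the moment, N m; "grip_width": finger opening in m.
Only numpy, scipy, OpenCV 4.12 (cv2) and the standard library are available. Lean on these libraries where they do the work, as an engineer would, in place of code of your own. Each camera call takes 0.05 s, during which the arm holds its last target.

## Task

Push the black slide box along the loading dock until it sits fully home against the end stop, then press the paddle of the seesaw catch down until the catch snaps over and its tooth stands up in front of the box. Work gently by feel: how far the stop and catch have been set along the dock is not known beforehand, and neither the box nor the catch may be forced. Leave the bottles, vials and cup around the dock where they stand.

Things in the scene. Friction and masses are not known exactly. Their poses are not given: they have to be found in the camera images.
- dock: loading dock fixed to the bench: slotted raised floor between grey guides. Origin on the bench, on the channel's centre line; x runs along the channel towards the end stop, y across, z up. The stop (rubber-faced plate, far end) and the catch's pivot are one steel slide clamped anywhere within 20 mm either way, not measured: feel for the stop. A box touching it has its centre at dock x = 27 to 67 mm.
- mouth (a point): middle of the floor's near end, on its top: dock x = -44, z = 30 mm. The floor is level, 156 mm long. The guides, up to 6 mm clear of the box, are 42 mm high from here on, and 71 mm high with lips over the box's edges from dock x = 26 to 86: the box slides but cannot lift.
- box_center (a point): centre (half-way up) of the closed black slide box: 94 mm long along the channel (its y axis, pointing to the stop), 71 wide, 35 tall, about 0.2 kg, underside at z = 30. Near face 47 mm from this point towards the mouth. Starts part-way in, about 15 to 65 mm short of the stop. Slides under 1 to 3 N; over 20 N of push damages the slides.
- catch (a joint): angle of the seesaw catch, rad: 0 open (black paddle up, steel tooth below the floor), 0.40 closed (paddle down, tooth up before the box's near face). A spring holds it at either end, resists up to the centre at 0.20 (at most about 9 N on the paddle), then snaps it over. If the box is over 3 mm short of the stop the tooth jams under it. Over 20 N on the catch bends it.
- slot (a point): a point on the channel's centre line at the catch pivot's mean place (dock x = -32, z = 18 mm; pivot axis along dock y). Paddle: 24 mm along the channel by 34 wide, on the centre line outside the mouth; its middle is 135 mm towards the mouth from the centre of a box touching the stop, 56 mm from the pivot. Its top there is at z = 41 mm open, 30 at centre, 19 closed.
- specimen_cup: bystander: white lidded specimen cup, 65 mm wide and 65 tall, standing beside the dock; origin at the centre of its underside
- reagent_vial_0: bystander: white vial, 22 mm wide and 58 tall, standing beside the dock; origin at the centre of its underside
- reagent_bottle_2: bystander: white round-shouldered bottle, 34 mm wide and 61 tall, standing beside the dock; origin at the centre of its underside
- alcohol_bottle: bystander: slim bottle, 52 mm wide and 153 tall, standing beside the dock; origin at the centre of its underside
- reagent_vial_2: bystander: white vial, 22 mm wide and 58 tall, standing beside the dock; origin at the centre of its underside
Mind the look-alikes: they are no part of the job. What is shaped like the part that bears catch but orange is not meant.

How it is judged:
By the outcome, as a careful person would: the job done as asked, in the order asked, and still so for the second after the job is handed in, with the robot touching nothing.
It also fails if it takes over 53 s, if anything falls off the work surface, if the arm or the gripper's body presses on something with over 40 N, if the wrist force passes 120 N, or if a joint passes its speed limit or range.

## Working session

There is one attempt and no reset: what is moved stays moved. The work goes in short steps, Python scripts to look and compute and a tool call to move; the robot and the scene stay as the last step left them, time stands still between calls to the robot, and variables do not carry over. Pictures are saved under pics/ and viewed, and the job is handed in when it is done.

Besides the shell and the picture viewer there is one more tool, called after ">>>" as name([rows], argument=value, ...), one row to a line, values as JSON. step_arm: Moves the arm, as the interface text tells. Its arguments: {"type":"object","properties":{"deltas":{"type":"array"},"squeeze":{"type":"number"}},"required":["deltas"]}

```bash
ls; mkdir -p pics; cat > h.py <<'E'
import numpy as np, cv2
from rig import arm
def w(p,r,c,z=None):
    K=np.array(p['mtx']);T=np.array(p['pose']);d=p['z_map'][int(round(r)),int(round(c))]
    ray=np.array([(c-K[0,2])/K[0,0],(r-K[1,2])/K[1,1],1.])
    if z is not None:
        rw=T[:3,:3]@ray; d=(z-T[2,3])/rw[2]
    return (T@np.append(ray*d,1))[:3]
def px(p,X):
    K=np.array(p['mtx']);T=np.linalg.inv(np.array(p['pose']));c=T@np.append(X,1);u=K@c[:3];return u[1]/u[2],u[0]/u[2]
def save(p,n,crop=None,s=1):
    im=p['img'][:,:,::-1]
    if crop: r0,r1,c0,c1=crop; im=im[r0:r1,c0:c1]
    im=cv2.resize(im,None,fx=s,fy=s,interpolation=cv2.INTER_CUBIC); cv2.imwrite('pics/'+n,im)
E
python3 - <<'E'
from h import *
print({k:np.round(v,3) for k,v in arm.observe().items()})
for n in('scene','top'):
    p=arm.camera(n); save(p,n+'0.png',s=1.5); print(n,np.round(p['pose'],3).tolist(),p['mtx'])
    for t in('dock','box_center','mouth','slot','catch','specimen_cup','alcohol_bottle'):
        print(t,[(np.round(d['position'],1),round(d['p'],2),np.round(w(p,*d['position']),3)) for d in arm.place_of(p,t)][:3],[(np.round(d['bbox']),round(d['p'],2)) for d in arm.recognise(p,t)][:3] if t in('catch','box_center','dock') else '')
E
```

```text
pics
{'time_s': np.float64(0.0), 'joint_pos': array([-1.241,  0.322, -0.07 ,  1.452,  0.023,  1.371, -0.057]), 'dq': array([ 0.   ,  0.   ,  0.001, -0.001,  0.002, -0.001,  0.001]), 'tau': array([-0.0000e+00, -4.9130e+01, -4.0400e-01, -3.1254e+01, -6.4000e-02,
        4.3000e-02,  0.0000e+00]), 'tool_pos': array([0.202, 0.617, 0.221]), 'orientation': array([ 2.542e+00,  1.844e+00, -2.000e-03]), 'force': array([ 0.034,  0.04 , -0.368]), 'ft_torque': array([ 0.009, -0.066, -0.   ]), 'grip_width': np.float64(0.087)}
scene [[-0.878, -0.215, 0.428, 0.234], [-0.479, 0.361, -0.8, 0.712], [0.017, -0.907, -0.42, 0.409], [0.0, 0.0, 0.0, 1.0]] [[373.22632572   0.         252.5705103 ]
 [  0.         373.22632572 190.31970151]
 [  0.           0.           1.        ]]
dock [] [(array([201., 174.,  74.,  53.]), 0.81)]
box_center [] [(array([229., 176.,  42.,  30.]), 0.89), (array([282., 173.,  10.,  25.]), 0.65)]
mouth [(array([201.4, 271.8]), 0.68, array([0.557, 0.015, 0.027]))] 
slot [(array([205.3, 267.3]), 0.68, array([0.545, 0.062, 0.04 ]))] Traceback (most recent call last):
  File "<stdin>", line 6, in <module>
ValueError: it knows: alcohol_bottle, box_center, dock, mouth, reagent_bottle, reagent_vial, slot, specimen_cup
```

```bash
python3 - <<'E'
from h import *
for n in('scene','top'):
    p=arm.camera(n); save(p,n+'1.png',s=1.5); print(n,np.round(p['pose'],3).tolist())
    for t in('dock','box_center','mouth','slot','specimen_cup'):
        print(t,[(np.round(d['position'],1),round(d['p'],2),np.round(w(p,*d['position']),3)) for d in arm.place_of(p,t)][:3])
    for t in('dock','box_center'):
        print(t,[(np.round(d['bbox']),round(d['p'],2)) for d in arm.recognise(p,t)][:3])
E
```

```text
scene [[-0.878, -0.215, 0.428, 0.234], [-0.479, 0.361, -0.8, 0.712], [0.017, -0.907, -0.42, 0.409], [0.0, 0.0, 0.0, 1.0]]
dock [(array([213.4, 250.9]), 0.92, array([0.545, 0.137, 0.055]))]
box_center [(array([192.7, 250.1]), 0.95, array([0.586, 0.067, 0.063]))]
mouth [(array([203.8, 270.2]), 0.96, array([0.558, 0.021, 0.023]))]
slot [(array([205.4, 267.5]), 0.82, array([0.545, 0.062, 0.04 ]))]
specimen_cup [(array([188.6, 255.1]), 0.76, array([0.584, 0.048, 0.066]))]
dock [(array([200., 172.,  76.,  55.]), 0.78)]
box_center [(array([228., 174.,  44.,  30.]), 0.96)]
top [[0.029, -0.993, 0.114, 0.479], [-0.999, -0.033, -0.037, 0.048], [0.041, -0.112, -0.993, 1.027], [0.0, 0.0, 0.0, 1.0]]
dock [(array([194.9, 240.2]), 0.97, array([0.591, 0.037, 0.066]))]
box_center [(array([192. , 233.5]), 0.9, array([0.598, 0.053, 0.065])), (array([215.7, 198.8]), 0.3, array([0.539, 0.135, 0.047]))]
mouth []
slot [(array([203.8, 240.3]), 0.67, array([0.57 , 0.036, 0.065]))]
specimen_cup [(array([177.3, 280.5]), 0.87, array([ 0.637, -0.059,  0.067]))]
dock [(array([208., 149.,  60.,  69.]), 0.83), (array([240., 213.,  16.,  20.]), 0.47)]
box_center [(array([220., 169.,  38.,  46.]), 0.96), (array([208., 148.,  59.,  72.]), 0.49)]
```

View pics/scene1.png

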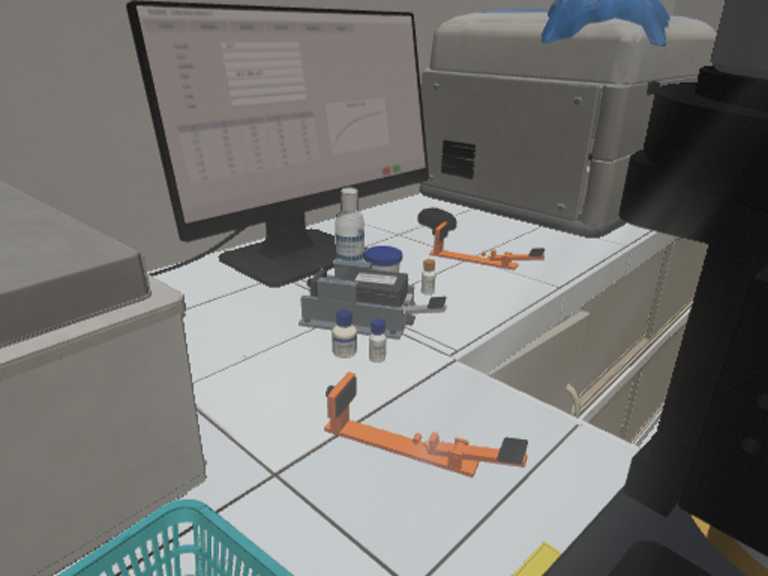

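View pics/top1.png

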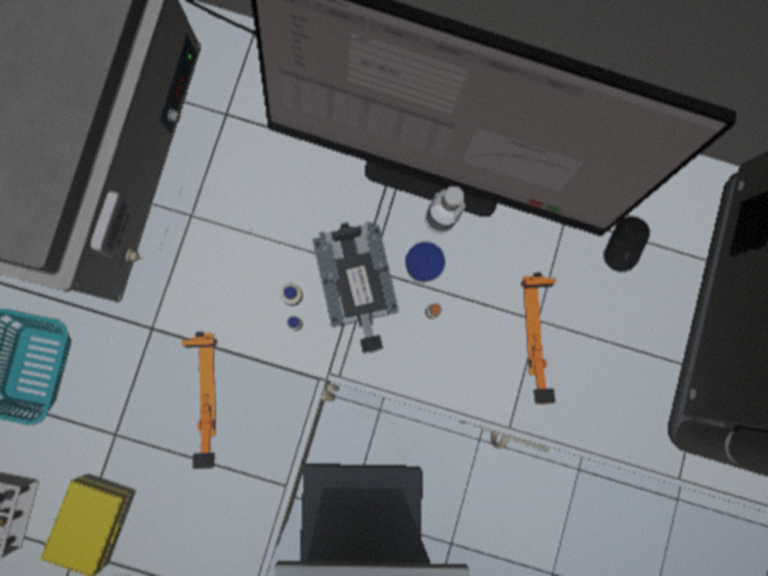

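Candidates, in the ×1.5 pictures (column, row): the grey dock with black box in top at (357,280) and its black paddle at (371,344); the orange look-alikes in top at (205,400) and (538,340). I choose the grey dock, since the orange ones are not meant. Next is a close crop to check that.

```bash
python3 - <<'E'
from h import *
p=arm.camera('top'); save(p,'topc.png',(140,245,180,310),6)
np.save('top.npy',p,allow_pickle=True)
q=arm.camera('scene'); save(q,'scenec.png',(150,245,190,310),6)
np.save('scene.npy',q,allow_pickle=True)
E
```

```text
(no output)
```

View pics/topc.png

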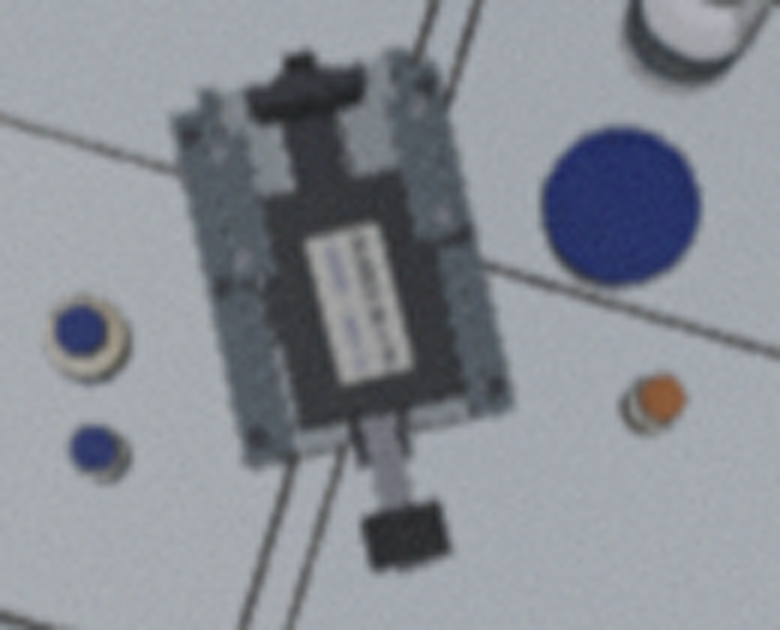

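View pics/scenec.png

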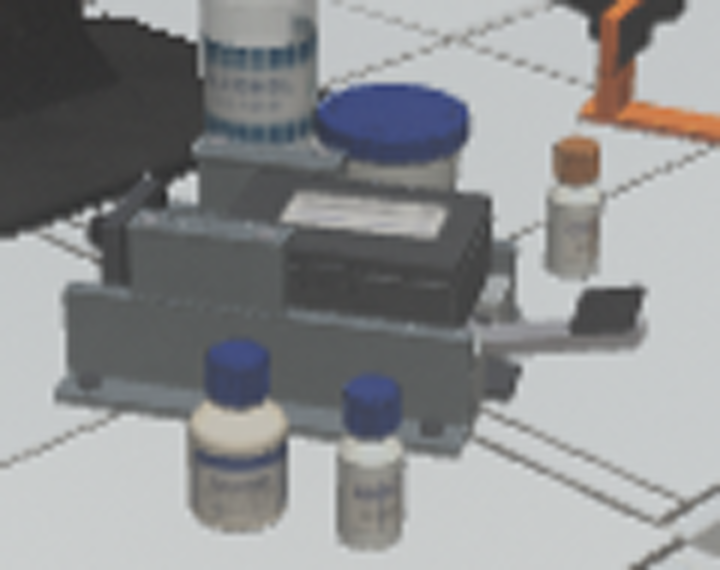

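```bash
python3 - <<'E'
from h import *
p=np.load('top.npy',allow_pickle=True).item()
q=np.load('scene.npy',allow_pickle=True).item()
def f(pic,x,y,o,z): return w(pic,o[0]+(y+.5)/6-.5,o[1]+(x+.5)/6-.5,z)
P={}
for n,x,y,z in [('padTL',365,512,.041),('padTR',440,500,.041),('padBR',452,552,.041),('padBL',373,570,.041),('boxNL',299,430,.065),('boxNR',467,394,.065),('boxFL',265,195,.065),('boxFR',405,170,.065),
 ('stopL',247,100,.08),('stopR',365,80,.08),('gNL',248,465,.0),('gNR',512,408,.0),('gFL',172,118,.0),('gFR',432,52,.0)]:
    P[n]=f(p,x,y,(140,180),z); zz=w(p,140+(y+.5)/6-.5,180+(x+.5)/6-.5); print(n,np.round(P[n],4),np.round(zz,3))
pad=sum(P[k] for k in('padTL','padTR','padBR','padBL'))/4
print('pad',pad, 'boxN',(P['boxNL']+P['boxNR'])/2,'width',np.linalg.norm(P['boxNL']-P['boxNR']))
n=P['boxNR']-P['boxNL']; print('yaw across',np.degrees(np.arctan2(-n[0],n[1]))) 
for a,b in(('boxNL','boxFL'),('gNL','gFL'),('gNR','gFR')): d=P[b]-P[a];print(np.degrees(np.arctan2(d[1],d[0])),np.linalg.norm(d))
print('scene boxtop near L/R')
for x,y,z in((490,195,.065),(465,255,.065),(285,265,.065)): print(np.round(f(q,x,y,(150,190),z),4))
for x,y in((605,312),): print('pad scene',np.round(f(q,x,y,(150,190),.041),4))
# depth based points box top
K=p['mtx'];T=p['pose'];r,c=np.mgrid[140:245,180:310];d=p['z_map'][140:245,180:310]
X=np.stack([(c-K[0,2])/K[0,0]*d,(r-K[1,2])/K[1,1]*d,d],-1)@T[:3,:3].T+T[:3,3]
np.set_printoptions(linewidth=250)
zz=(X[...,2]*1000).round().astype(int)
print('box top z',np.median(zz[45:60,52:64]))
print('pad z',zz[86:93,62:74])
E
```

```text
padTL [0.5205 0.0335 0.041 ] [0.522 0.033 0.   ]
padTR [0.5263 0.0031 0.041 ] [0.528 0.001 0.001]
padBR [ 0.5054 -0.0024  0.041 ] [ 0.506 -0.004  0.001]
padBL [0.4971 0.0295 0.041 ] [0.497 0.03  0.04 ]
boxNL [0.5513 0.0612 0.065 ] [0.554 0.062 0.03 ]
boxNR [ 0.5679 -0.0054  0.065 ] [ 0.571 -0.007  0.031]
boxFL [0.6456 0.0781 0.065 ] [0.652 0.079 0.028]
boxFR [0.6578 0.0221 0.065 ] [0.656 0.022 0.073]
stopL [0.681  0.0862 0.08  ] [0.685 0.087 0.062]
stopR [0.6908 0.0396 0.08  ] [0.694 0.039 0.064]
gNL [0.5406 0.0832 0.    ] [0.54  0.083 0.009]
gNR [ 0.5685 -0.0284 -0.    ] [ 0.568 -0.028  0.003]
gFL [0.6889 0.1213 0.    ] [0.688 0.121 0.004]
gFR [ 0.7222  0.0102 -0.    ] [ 0.723  0.01  -0.002]
pad [0.512336   0.01595336 0.041     ] boxN [0.55957301 0.0278825  0.065     ] width 0.06860658821934529
yaw across -166.02221019258113
10.198406645450033 0.09577795131513976
14.439051889901346 0.15314989992006708
14.10347474188966 0.1584976521188892
scene boxtop near L/R
[ 0.5693 -0.004   0.065 ]
[0.5532 0.0496 0.065 ]
[0.6049 0.0901 0.065 ]
pad scene [0.5088 0.0212 0.041 ]
box top z 65.0
pad z [[41 37 40 43 41 43 38 41 42 40 39 41]
 [43 42 42 38 41 37 45 41 39 41 38 40]
 [43 39 41 38 39 41 43 39 44 43 42 41]
 [43 37 43 41 43 41 42 43 40 43 41 45]
 [44 40 45 41 42 43 42 41 40 41 39 44]
 [36 39 40 43 44 40 42 44 46 44 44 42]
 [43 44 42 44 46 42 41 42 44 44 44 43]]
```

```bash
python3 - <<'E'
from h import *
from scipy.spatial.transform import Rotation as R
p=np.load('top.npy',allow_pickle=True).item()
K=p['mtx'];T=p['pose'];r,c=np.mgrid[0:384,0:512];d=p['z_map']
X=np.stack([(c-K[0,2])/K[0,0]*d,(r-K[1,2])/K[1,1]*d,d],-1)@T[:3,:3].T+T[:3,3]; X=X[d>0]
a=np.array([.202,.617]);b=np.array([.53,.02]);u=(b-a)/np.linalg.norm(b-a)
s=(X[:,:2]-a)@u; l=(X[:,:2]-a)@np.array([-u[1],u[0]])
for k in np.arange(-.1,.8,.1):
    m=(s>k)&(s<k+.1)&(abs(l)<.13); print(round(k,1),m.sum(),X[m,2].max().round(3) if m.any() else '')
u=np.array([np.cos(np.radians(14.1)),np.sin(np.radians(14.1))]);v=np.array([-u[1],u[0]])
pad=np.array([.5123,.0160])
sx=(X[:,:2]-pad)@u; sy=(X[:,:2]-pad)@v
for k in np.arange(0,.26,.02):
    m=(sx>k)&(sx<k+.02)&(abs(sy)<.12); print('along',round(k,2),X[m,2].max().round(3), 'lateral of >.09:',np.round(sy[m&(X[:,2]>.09)],3)[:4])
o=arm.observe();Rm=R.from_rotvec(o['orientation']).as_matrix();print(Rm.round(3))
for s_ in(.025,):
    t=np.append(pad+u*s_,.15);print(t,Rm.T@(t-o['tool_pos']))
print(np.degrees(np.arctan2(Rm[1,1],Rm[0,1])))
E
```

```text
-0.1 62 0.004
0.0 2815 0.095
0.1 4851 0.072
0.2 4762 0.067
0.3 4323 0.046
0.4 4319 0.065
0.5 3513 0.064
0.6 3716 0.075
0.7 4030 0.076
along 0.0 0.045 lateral of >.09: []
along 0.02 0.061 lateral of >.09: []
along 0.04 0.07 lateral of >.09: []
along 0.06 0.069 lateral of >.09: []
along 0.08 0.07 lateral of >.09: []
along 0.1 0.075 lateral of >.09: []
along 0.12 0.076 lateral of >.09: []
along 0.14 0.075 lateral of >.09: []
along 0.16 0.076 lateral of >.09: []
along 0.18 0.066 lateral of >.09: []
along 0.2 0.053 lateral of >.09: []
along 0.22 0.167 lateral of >.09: [-0.117 -0.115 -0.118 -0.116]
along 0.24 0.251 lateral of >.09: [-0.117 -0.119 -0.115 -0.117]
[[ 0.311  0.951  0.   ]
 [ 0.951 -0.311  0.   ]
 [ 0.     0.    -1.   ]]
[0.5365468  0.02209038 0.15      ] [-0.46239297  0.50312213  0.07255125]
-18.092338160471755
```

>>> step_arm([
  {"xyz": [-0.01, 0.011, 0], "twist": 0, "gripper": 0},
  {"xyz": [-0.03, 0.033, 0], "twist": 0, "gripper": 0},
  {"xyz": [-0.055, 0.06, 0], "twist": 0, "gripper": 0},
  {"xyz": [-0.08, 0.087, 0], "twist": 0, "gripper": 0},
  {"xyz": [-0.105, 0.114, 0], "twist": 0, "gripper": 0},
  {"xyz": [-0.13, 0.141, 0], "twist": 0, "gripper": 0},
  {"xyz": [-0.155, 0.168, 0], "twist": 0, "gripper": 0},
  {"xyz": [-0.18, 0.195, 0], "twist": 0, "gripper": 0},
])

```text
time_s: 1.92
tool_pos: [0.332, 0.3846, 0.2228]
orientation: [-2.543, -1.844, -0.001]
force: [-0.3, 0.5, 1.4]
grip_width: 0.0417
```

>>> step_arm([
  {"xyz": [-0.025, 0.027, 0], "twist": 0, "gripper": 0},
  {"xyz": [-0.05, 0.054, 0], "twist": 0, "gripper": 0},
  {"xyz": [-0.075, 0.081, 0], "twist": 0, "gripper": 0},
  {"xyz": [-0.1, 0.108, 0], "twist": 0, "gripper": 0},
  {"xyz": [-0.125, 0.135, 0], "twist": 0, "gripper": 0},
  {"xyz": [-0.15, 0.162, 0], "twist": 0, "gripper": 0},
  {"xyz": [-0.175, 0.189, 0], "twist": 0, "gripper": 0},
  {"xyz": [-0.2, 0.216, 0], "twist": 0, "gripper": 0},
])

```text
time_s: 2.58
tool_pos: [0.4752, 0.1273, 0.223]
orientation: [-2.543, -1.845, -0.002]
force: [1.2, 0.9, 0.0]
grip_width: 0.0006
```

>>> step_arm([
  {"xyz": [-0.02, 0.022, 0.01], "twist": -6, "gripper": 0},
  {"xyz": [-0.04, 0.044, 0.02], "twist": -12, "gripper": 0},
  {"xyz": [-0.058, 0.064, 0.035], "twist": -18, "gripper": 0},
  {"xyz": [-0.072, 0.08, 0.055], "twist": -24, "gripper": 0},
  {"xyz": [-0.08, 0.089, 0.075], "twist": -29, "gripper": 0},
  {"xyz": [-0.0825, 0.092, 0.095], "twist": -32, "gripper": 0},
  {"xyz": [-0.0825, 0.092, 0.1], "twist": -32, "gripper": 0},
  {"xyz": [-0.0825, 0.092, 0.1], "twist": -32, "gripper": 0},
])

```text
time_s: 3.25
tool_pos: [0.5351, 0.0219, 0.1211]
orientation: [-1.937, -2.47, 0.004]
force: [-0.0, 0.1, -0.0]
grip_width: 0.0002
```

```bash
python3 - <<'E'
from h import *
from scipy.spatial.transform import Rotation as R
o=arm.observe();Rm=R.from_rotvec(o['orientation']).as_matrix();print(Rm.round(3),o['tool_pos'],o['force'],np.degrees(np.arctan2(Rm[1,1],Rm[0,1])))
p=arm.camera('top'); save(p,'topd.png',(140,245,180,310),6)
q=arm.camera('scene'); save(q,'scened.png',(130,235,190,320),6)
E
```

```text
[[-0.238  0.971 -0.003]
 [ 0.971  0.238 -0.001]
 [ 0.    -0.003 -1.   ]] [0.53508407 0.02194444 0.12112747] [-0.03058948  0.06170648 -0.00642728] 13.788229967052905
```

View pics/scened.png

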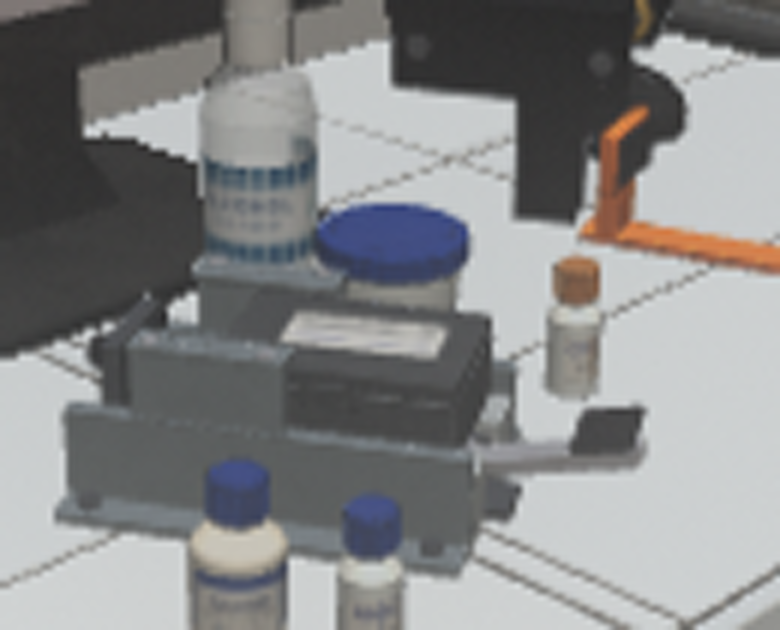

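View pics/topd.png

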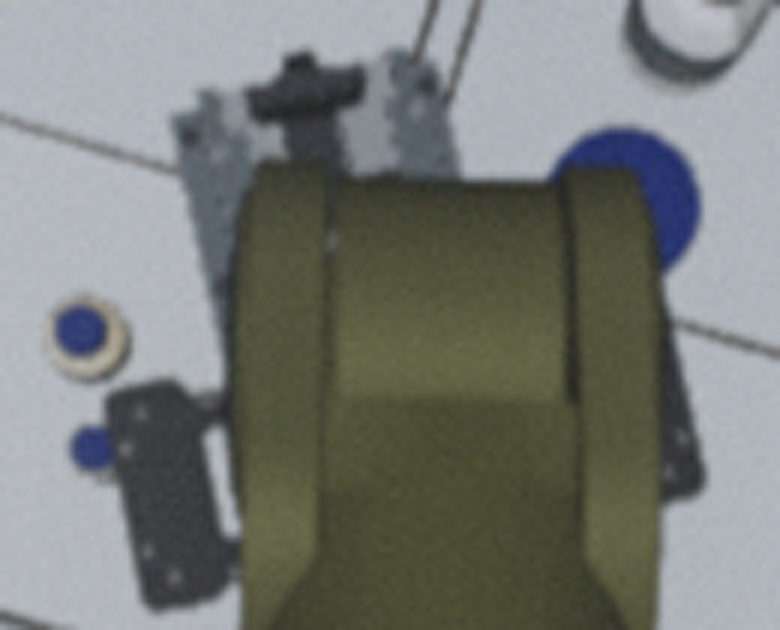

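>>> step_arm([
  {"xyz": [0, 0, 0.015], "twist": 0, "gripper": 0},
  {"xyz": [0, 0, 0.035], "twist": 0, "gripper": 0},
  {"xyz": [0, 0, 0.05], "twist": 0, "gripper": 0},
  {"xyz": [0, 0, 0.062], "twist": 0, "gripper": 0},
  {"xyz": [0, 0, 0.07], "twist": 0, "gripper": 0},
  {"xyz": [0, 0, 0.071], "twist": 0, "gripper": 0},
  {"xyz": [0, 0, 0.071], "twist": 0, "gripper": 0},
])

```text
time_s: 3.93
tool_pos: [0.5367, 0.0223, 0.0519]
orientation: [1.936, 2.474, 0.001]
force: [0.3, 0.0, 0.3]
grip_width: 0.0001
```

>>> step_arm([
  {"xyz": [0, 0.002, 0], "twist": 0, "gripper": 0},
  {"xyz": [0, 0.004, 0], "twist": 0, "gripper": 0},
  {"xyz": [0, 0.006, 0], "twist": 0, "gripper": 0},
  {"xyz": [0, 0.008, 0], "twist": 0, "gripper": 0},
  {"xyz": [0, 0.01, 0], "twist": 0, "gripper": 0},
  {"xyz": [0, 0.012, 0], "twist": 0, "gripper": 0},
])

```text
time_s: 4.43
tool_pos: [0.5484, 0.025, 0.0517]
orientation: [1.936, 2.474, 0.0]
force: [-0.5, 0.1, 0.4]
grip_width: 0.0005
```

```bash
python3 - <<'E'
from h import *
q=arm.camera('scene'); save(q,'scenee.png',(130,235,190,320),6); print(arm.observe()['tool_pos'],arm.observe()['force'])
E
```

```text
[0.54875221 0.02511225 0.05171535] [ 0.40700149 -0.42208875  0.51719775]
```

View pics/scenee.png

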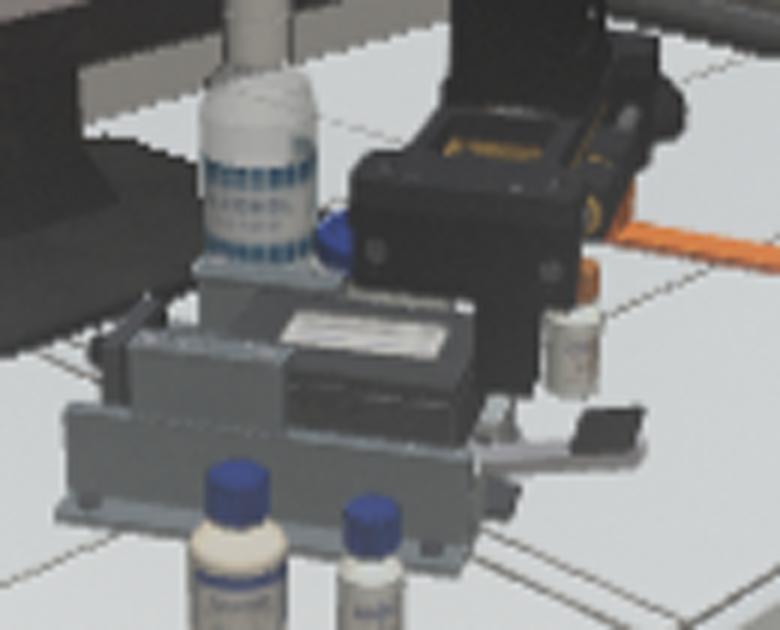

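Image: the shut fingers stand just behind the box's near face at about (510,370), clear above the paddle arm. Now I start the gentle push.

>>> step_arm([
  {"xyz": [0, 0.001, 0], "twist": 0, "gripper": 0},
  {"xyz": [0, 0.002, 0], "twist": 0, "gripper": 0},
  {"xyz": [0, 0.003, 0], "twist": 0, "gripper": 0},
  {"xyz": [0, 0.004, 0], "twist": 0, "gripper": 0},
  {"xyz": [0, 0.005, 0], "twist": 0, "gripper": 0},
  {"xyz": [0, 0.006, 0], "twist": 0, "gripper": 0},
  {"xyz": [0, 0.007, 0], "twist": 0, "gripper": 0},
  {"xyz": [0, 0.008, 0], "twist": 0, "gripper": 0},
])

```text
time_s: 5.15
tool_pos: [0.5559, 0.0269, 0.0515]
orientation: [1.936, 2.474, 0.0]
force: [-0.6, 0.9, -0.5]
grip_width: 0.0004
```

>>> step_arm([
  {"xyz": [0, 0.001, 0], "twist": 0, "gripper": 0},
  {"xyz": [0, 0.002, 0], "twist": 0, "gripper": 0},
  {"xyz": [0, 0.003, 0], "twist": 0, "gripper": 0},
  {"xyz": [0, 0.004, 0], "twist": 0, "gripper": 0},
  {"xyz": [0, 0.005, 0], "twist": 0, "gripper": 0},
  {"xyz": [0, 0.006, 0], "twist": 0, "gripper": 0},
  {"xyz": [0, 0.007, 0], "twist": 0, "gripper": 0},
  {"xyz": [0, 0.008, 0], "twist": 0, "gripper": 0},
])

```text
time_s: 5.82
tool_pos: [0.5637, 0.0288, 0.0516]
orientation: [1.936, 2.474, 0.0]
force: [-0.9, 0.5, -0.3]
grip_width: 0.0003
```

>>> step_arm([
  {"xyz": [0, 0.001, 0], "twist": 0, "gripper": 0},
  {"xyz": [0, 0.002, 0], "twist": 0, "gripper": 0},
  {"xyz": [0, 0.003, 0], "twist": 0, "gripper": 0},
  {"xyz": [0, 0.004, 0], "twist": 0, "gripper": 0},
  {"xyz": [0, 0.005, 0], "twist": 0, "gripper": 0},
  {"xyz": [0, 0.006, 0], "twist": 0, "gripper": 0},
  {"xyz": [0, 0.007, 0], "twist": 0, "gripper": 0},
  {"xyz": [0, 0.008, 0], "twist": 0, "gripper": 0},
])

```text
time_s: 6.48
tool_pos: [0.5715, 0.0307, 0.0516]
orientation: [1.936, 2.474, 0.0]
force: [-0.6, -0.2, -0.7]
grip_width: 0.0002
```

```bash
python3 - <<'E'
from h import *
q=arm.camera('scene'); save(q,'scenef.png',(130,235,190,320),6); print(arm.observe()['tool_pos'],arm.observe()['force'])
E
```

```text
[0.57167998 0.03079767 0.05162294] [-0.01352013  0.28070321  0.10070498]
```

View pics/scenef.png

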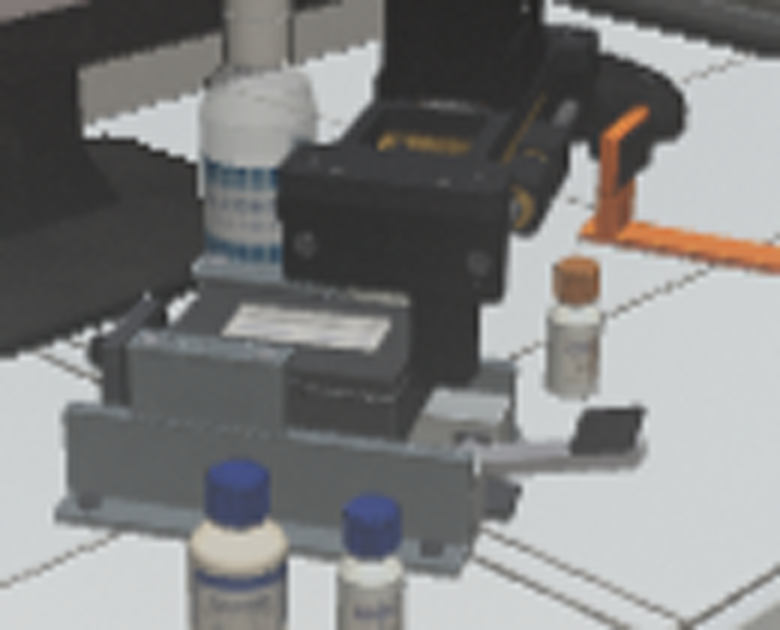

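The box slides with the fingers: its label moved from about (360,330) to (310,325), at under 1.5 N.

>>> step_arm([
  {"xyz": [0, 0.001, 0], "twist": 0, "gripper": 0},
  {"xyz": [0, 0.002, 0], "twist": 0, "gripper": 0},
  {"xyz": [0, 0.003, 0], "twist": 0, "gripper": 0},
  {"xyz": [0, 0.004, 0], "twist": 0, "gripper": 0},
  {"xyz": [0, 0.005, 0], "twist": 0, "gripper": 0},
  {"xyz": [0, 0.006, 0], "twist": 0, "gripper": 0},
  {"xyz": [0, 0.007, 0], "twist": 0, "gripper": 0},
  {"xyz": [0, 0.008, 0], "twist": 0, "gripper": 0},
])

```text
time_s: 7.2
tool_pos: [0.5792, 0.0326, 0.0516]
orientation: [-1.936, -2.474, -0.0]
force: [-2.3, -0.8, 0.2]
grip_width: 0.0007
```

>>> step_arm([
  {"xyz": [0, 0.0005, 0], "twist": 0, "gripper": 0},
  {"xyz": [0, 0.001, 0], "twist": 0, "gripper": 0},
  {"xyz": [0, 0.0015, 0], "twist": 0, "gripper": 0},
  {"xyz": [0, 0.002, 0], "twist": 0, "gripper": 0},
])

```text
time_s: 7.53
tool_pos: [0.5811, 0.0331, 0.0516]
orientation: [-1.936, -2.474, -0.0]
force: [-2.0, 0.1, 0.7]
grip_width: 0.0007
```

>>> step_arm([
  {"xyz": [0, 0.0005, 0], "twist": 0, "gripper": 0},
  {"xyz": [0, 0.001, 0], "twist": 0, "gripper": 0},
  {"xyz": [0, 0.0015, 0], "twist": 0, "gripper": 0},
  {"xyz": [0, 0.002, 0], "twist": 0, "gripper": 0},
])

```text
time_s: 7.87
tool_pos: [0.5824, 0.0334, 0.0515]
orientation: [-1.936, -2.473, 0.002]
force: [-5.3, -1.7, 4.6]
grip_width: 0.0008
```

>>> step_arm([
  {"xyz": [0, 0, 0], "twist": 0, "gripper": 0},
])

```text
time_s: 7.95
tool_pos: [0.5824, 0.0334, 0.0515]
orientation: [-1.936, -2.473, 0.002]
force: [-5.3, -2.0, 2.7]
grip_width: 0.0007
```

>>> step_arm([
  {"xyz": [0, 0.0005, 0], "twist": 0, "gripper": 0},
])

```text
time_s: 8.03
tool_pos: [0.5824, 0.0334, 0.0515]
orientation: [-1.935, -2.472, 0.002]
force: [-6.7, -1.1, 6.1]
grip_width: 0.0001
```

```bash
python3 - <<'E'
from h import *
q=arm.camera('scene'); save(q,'sceneg.png',(130,235,190,320),6); print(arm.observe()['tool_pos'],arm.observe()['force'])
p=arm.camera('top'); save(p,'topg.png',(140,245,180,310),6)
E
```

```text
[0.58237496 0.03339915 0.05149833] [-4.52213947 -1.81524126  4.7793317 ]
```

View pics/sceneg.png

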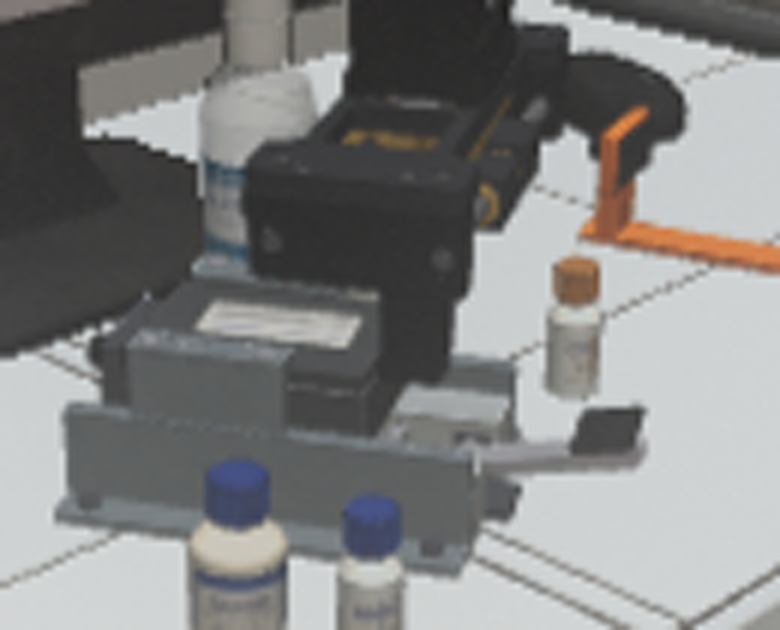

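View pics/topg.png

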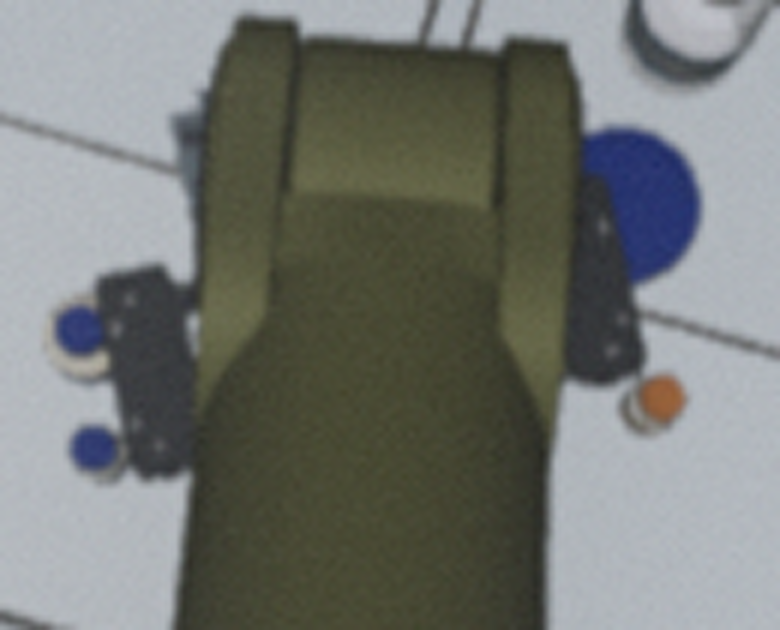

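>>> step_arm([
  {"xyz": [0, 0.0005, 0], "twist": 0, "gripper": 0},
])

```text
time_s: 8.22
tool_pos: [0.5824, 0.0334, 0.0514]
orientation: [-1.935, -2.472, 0.004]
force: [-8.7, -1.9, 7.3]
grip_width: 0.0003
```

>>> step_arm([
  {"xyz": [0, 0.0005, 0], "twist": 0, "gripper": 0},
  {"xyz": [0, 0.0005, 0], "twist": 0, "gripper": 0},
])

```text
time_s: 8.38
tool_pos: [0.5824, 0.0334, 0.0514]
orientation: [-1.934, -2.471, 0.005]
force: [-7.8, -1.3, 7.1]
grip_width: 0.0003
```

```bash
python3 - <<'E'
from h import *
q=np.load('scene.npy',allow_pickle=True).item()
q2=arm.camera('scene'); print(arm.observe()['tool_pos'],arm.observe()['force'])
np.save('scene2.npy',q2,allow_pickle=True)
def f(x,y): return w(q,130+(y+.5)/6-.5,190+(x+.5)/6-.5,.065)
A=[(283,330),(303,300),(447,320),(430,355)];B=[(195,328),(215,300),(363,318),(345,347)]
for a,b in zip(A,B):
    d=f(*b)-f(*a); print(np.round(f(*a),4),np.round(d[:2]*1000,1),np.linalg.norm(d)*1000)
# bright label mask centroid
for n,P in(('0',q),('2',q2)):
    g=P['img'].astype(float).mean(-1)[170:200,215:270]; m=(g>150)
    nl,lab,st,ce=cv2.connectedComponentsWithStats(m.astype(np.uint8)); 
    print(n,[(st[i].tolist(),ce[i].round(2).tolist(),w(P,170+ce[i][1],215+ce[i][0],.065).round(4).tolist()) for i in range(1,nl) if st[i][4]>30])
E
```

```text
[0.58239686 0.03338984 0.05143429] [-8.0524756  -2.36250742  7.13508234]
[0.6303 0.049  0.065 ] [29.4 15.4] 33.23099536524118
[0.6383 0.0203 0.065 ] [29.3 17.6] 34.15922913407079
[0.5813 0.0087 0.065 ] [28.5 14.8] 32.125165061654734
[0.5721 0.0406 0.065 ] [30.5  9.9] 32.01168640726738
0 [([51, 0, 4, 12, 37], [52.84, 6.41], [0.5912, -0.0304, 0.065]), ([22, 13, 27, 6, 119], [35.32, 15.46], [0.6015, 0.0375, 0.065])]
2 [([50, 0, 5, 20, 49], [52.84, 12.1], [0.576, 0.0001, 0.065]), ([8, 11, 27, 7, 122], [21.27, 13.65], [0.6339, 0.045, 0.065]), ([41, 25, 14, 5, 56], [48.23, 26.79], [0.5497, 0.0747, 0.065])]
```

```bash
python3 - <<'E'
from h import *
p=np.load('top.npy',allow_pickle=True).item()
q=np.load('scene.npy',allow_pickle=True).item()
q2=np.load('scene2.npy',allow_pickle=True).item()
u=np.array([np.cos(np.radians(14.1)),np.sin(np.radians(14.1))]);v=np.array([-u[1],u[0]]);pad=np.array([.5123,.0160])
def s(X): return ((X[:2]-pad)@u*1000).round(1),((X[:2]-pad)@v*1000).round(1)
g=lambda x,y:(140+(y+.5)/6-.5,180+(x+.5)/6-.5)
for z in(.06,.07,.08): print('stop near edge',z,s(w(p,*g(308,110),z)),'bar back',s(w(p,*g(298,60),z)))
print('label',s(w(p,*g(357,303),.065)),'near mid',s(w(p,*g(383,412),.065)),'far edge',s(w(p,*g(335,183),.065)))
save(q2,'stop2.png',(165,215,190,270),9); save(q,'stop0.png',(165,215,190,270),9)
save(p,'tops.png',(145,180,205,260),12)
print('d',np.round([w(p,r,c)[2]*1000 for r in range(150,166) for c in (228,231,234)]).reshape(-1,3).T)
E
```

```text
stop near edge 0.06 (np.float64(175.8), np.float64(3.4)) bar back (np.float64(196.9), np.float64(3.0))
stop near edge 0.07 (np.float64(173.8), np.float64(3.8)) bar back (np.float64(194.7), np.float64(3.4))
stop near edge 0.08 (np.float64(171.7), np.float64(4.1)) bar back (np.float64(192.4), np.float64(3.8))
label (np.float64(93.8), np.float64(0.9)) near mid (np.float64(48.7), np.float64(0.1)) far edge (np.float64(143.3), np.float64(-0.8))
d [[51. 51. 57. 61. 62. 58. 62. 60. 59. 41. 10.  4.  7.  5.  8.  6.]
 [52. 53. 53. 58. 61. 60. 56. 61. 50. 37.  8.  5.  6.  4.  5.  7.]
 [-2. 52. 59. 61. 61. 61. 57. 54. 40. 10.  9.  5.  6.  4.  4.  8.]]
```

View pics/stop2.png

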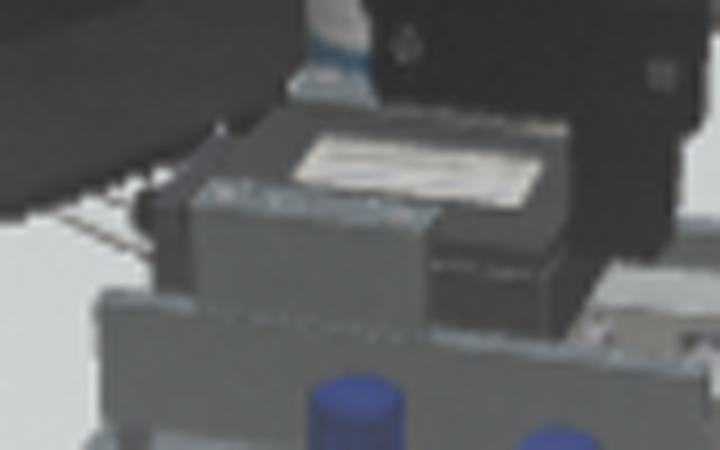

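View pics/tops.png

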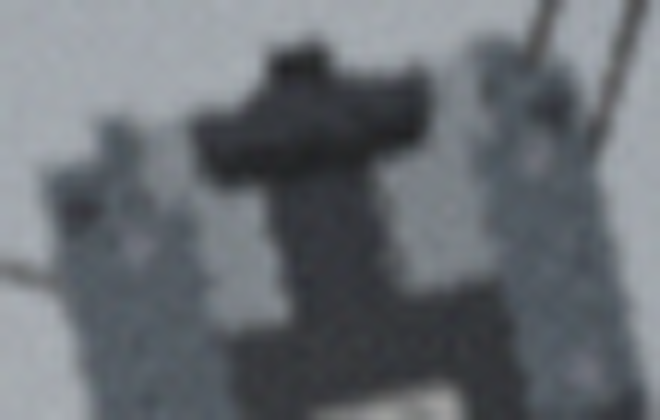

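Checks: 8–9 N with no motion. The label moved 33 mm straight along the dock, so the far edge is now at s≈176 mm, matching the stop edge seen at s≈175.7 mm. The box is at the stop. Now I back off along the channel and raise.

>>> step_arm([
  {"xyz": [0, -0.002, 0], "twist": 0, "gripper": 0},
  {"xyz": [0, -0.005, 0], "twist": 0, "gripper": 0},
  {"xyz": [0, -0.012, 0], "twist": 0, "gripper": 0},
  {"xyz": [0, -0.025, -0.005], "twist": 0, "gripper": 0},
  {"xyz": [0, -0.042, -0.015], "twist": 0, "gripper": 0},
  {"xyz": [0, -0.06, -0.018], "twist": 0, "gripper": 0},
  {"xyz": [0, -0.073, -0.018], "twist": 0, "gripper": 0},
  {"xyz": [0, -0.077, -0.018], "twist": 0, "gripper": 0},
])

```text
time_s: 9.1
tool_pos: [0.5082, 0.015, 0.0697]
orientation: [-1.937, -2.473, -0.002]
force: [0.3, -0.9, -0.2]
grip_width: 0.0002
```

```bash
python3 - <<'E'
from h import *
q=arm.camera('scene'); save(q,'sceneh.png',(130,235,190,320),6); o=arm.observe(); print(o['tool_pos'],o['force'])
u=np.array([np.cos(np.radians(14.1)),np.sin(np.radians(14.1))]);v=np.array([-u[1],u[0]]);pad=np.array([.5123,.0160])
d=o['tool_pos'][:2]-pad;print(d@u,d@v)
g=q['img'].astype(float).mean(-1)[170:200,215:258]; m=(g>150)
nl,lab,st,ce=cv2.connectedComponentsWithStats(m.astype(np.uint8)); 
print([(st[i].tolist(),w(q,170+ce[i][1],215+ce[i][0],.065).round(4).tolist()) for i in range(1,nl) if st[i][4]>30])
E
```

```text
[0.50843568 0.01522148 0.06965098] [-1.24490562 -0.6286742   0.3254706 ]
-0.003937552381175722 0.00018634364697701696
[([8, 11, 27, 7, 120], [0.6343, 0.0451, 0.065])]
```

View pics/sceneh.png

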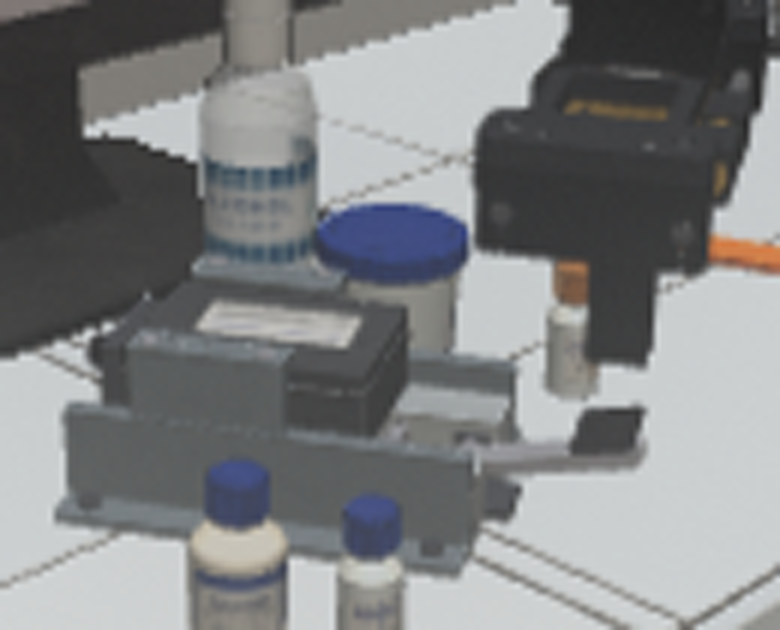

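The box stayed home: its label is unchanged within 0.4 mm. The fingers at (620,350) are right above the paddle at (608,430). Next I press down gently.

>>> step_arm([
  {"xyz": [0, 0, 0.006], "twist": 0, "gripper": 0},
  {"xyz": [0, 0, 0.014], "twist": 0, "gripper": 0},
  {"xyz": [0, 0, 0.02], "twist": 0, "gripper": 0},
  {"xyz": [0, 0, 0.022], "twist": 0, "gripper": 0},
  {"xyz": [0, 0, 0.023], "twist": 0, "gripper": 0},
  {"xyz": [0, 0, 0.024], "twist": 0, "gripper": 0},
])

```text
time_s: 9.65
tool_pos: [0.5098, 0.0153, 0.045]
orientation: [-1.936, -2.474, 0.001]
force: [0.4, 0.2, 0.1]
grip_width: 0.0003
```

>>> step_arm([
  {"xyz": [0, 0, 0.001], "twist": 0, "gripper": 0},
  {"xyz": [0, 0, 0.002], "twist": 0, "gripper": 0},
  {"xyz": [0, 0, 0.003], "twist": 0, "gripper": 0},
  {"xyz": [0, 0, 0.004], "twist": 0, "gripper": 0},
  {"xyz": [0, 0, 0.005], "twist": 0, "gripper": 0},
])

```text
time_s: 10.07
tool_pos: [0.5094, 0.0152, 0.0412]
orientation: [-1.936, -2.473, 0.001]
force: [-4.2, 0.0, 8.0]
grip_width: 0.0003
```

>>> step_arm([
  {"xyz": [0, 0, 0.001], "twist": 0, "gripper": 0},
  {"xyz": [0, 0, 0.002], "twist": 0, "gripper": 0},
])

```text
time_s: 10.23
tool_pos: [0.5088, 0.0151, 0.0391]
orientation: [-1.935, -2.472, 0.002]
force: [-5.3, -0.9, 8.0]
grip_width: 0.0004
```

>>> step_arm([
  {"xyz": [0, 0, 0.001], "twist": 0, "gripper": 0},
  {"xyz": [0, 0, 0.002], "twist": 0, "gripper": 0},
  {"xyz": [0, 0, 0.003], "twist": 0, "gripper": 0},
])

```text
time_s: 10.48
tool_pos: [0.5088, 0.015, 0.036]
orientation: [-1.935, -2.473, 0.002]
force: [-2.4, -0.4, 6.1]
grip_width: 0.0001
```

>>> step_arm([
  {"xyz": [0, 0, 0.001], "twist": 0, "gripper": 0},
  {"xyz": [0, 0, 0.002], "twist": 0, "gripper": 0},
  {"xyz": [0, 0, 0.003], "twist": 0, "gripper": 0},
])

```text
time_s: 10.73
tool_pos: [0.5092, 0.0151, 0.0328]
orientation: [-1.936, -2.473, 0.001]
force: [-2.4, -0.5, 3.8]
grip_width: 0.0
```

>>> step_arm([
  {"xyz": [0, 0, 0.001], "twist": 0, "gripper": 0},
  {"xyz": [0, 0, 0.002], "twist": 0, "gripper": 0},
  {"xyz": [0, 0, 0.003], "twist": 0, "gripper": 0},
])

```text
time_s: 10.98
tool_pos: [0.5101, 0.0156, 0.0294]
orientation: [1.936, 2.474, 0.001]
force: [-0.3, 0.3, 0.2]
grip_width: 0.0005
```

```bash
python3 - <<'E'
from h import *
q=arm.camera('scene'); save(q,'scenei.png',(130,235,190,320),6); print(arm.observe()['tool_pos'],arm.observe()['force'])
E
```

```text
[0.50995044 0.0156518  0.02923935] [ 0.23049127  0.1029946  -0.22191117]
```

View pics/scenei.png

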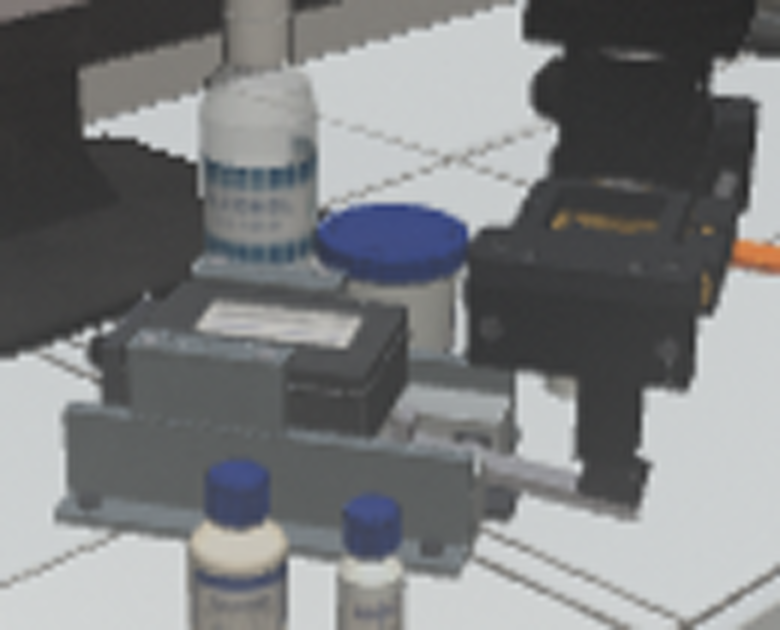

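The paddle is down at (612,485) with zero force. Now I retreat and inspect.

>>> step_arm([
  {"xyz": [0, 0, -0.01], "twist": 0, "gripper": 0},
  {"xyz": [0, 0, -0.035], "twist": 0, "gripper": 0},
  {"xyz": [0, 0, -0.07], "twist": 0, "gripper": 0},
  {"xyz": [0, 0, -0.105], "twist": 0, "gripper": 0},
  {"xyz": [0.01, 0, -0.14], "twist": 0, "gripper": 0},
  {"xyz": [0.035, 0, -0.16], "twist": 0, "gripper": 0},
  {"xyz": [0.07, 0, -0.17], "twist": 0, "gripper": 0},
  {"xyz": [0.105, 0, -0.17], "twist": 0, "gripper": 0},
])

```text
time_s: 11.7
tool_pos: [0.4865, 0.1182, 0.204]
orientation: [1.938, 2.468, 0.011]
force: [0.4, 0.7, -0.5]
grip_width: 0.0003
```

>>> step_arm([
  {"xyz": [0.035, 0, 0], "twist": 0, "gripper": 0},
  {"xyz": [0.07, 0, 0], "twist": 0, "gripper": 0},
  {"xyz": [0.105, 0, 0], "twist": 0, "gripper": 0},
  {"xyz": [0.135, 0, 0], "twist": 0, "gripper": 0},
  {"xyz": [0.15, 0, 0], "twist": 0, "gripper": 0},
  {"xyz": [0.15, 0, 0], "twist": 0, "gripper": 0},
])

```text
time_s: 12.2
tool_pos: [0.4466, 0.2677, 0.2001]
orientation: [-1.927, -2.48, -0.003]
force: [-0.3, -0.1, -0.1]
grip_width: 0.0006
```

```bash
python3 - <<'E'
from h import *
p=arm.camera('top'); save(p,'topj.png',(140,245,180,310),6); 
q=arm.camera('scene'); save(q,'scenej.png',(130,235,190,320),6); print(arm.observe()['time_s'],arm.observe()['tool_pos'],arm.observe()['force'])
u=np.array([np.cos(np.radians(14.1)),np.sin(np.radians(14.1))]);pad=np.array([.5123,.0160])
g=q['img'].astype(float).mean(-1)[170:200,215:258]
nl,lab,st,ce=cv2.connectedComponentsWithStats((g>150).astype(np.uint8)); 
print([(st[i].tolist(),w(q,170+ce[i][1],215+ce[i][0],.065).round(4).tolist()) for i in range(1,nl) if st[i][4]>30])
E
```

```text
12.3 [0.44856401 0.26292929 0.20003753] [-0.49926277  0.36595222 -0.11961743]
[([8, 11, 27, 7, 124], [0.6344, 0.0447, 0.065])]
```

View pics/topj.png

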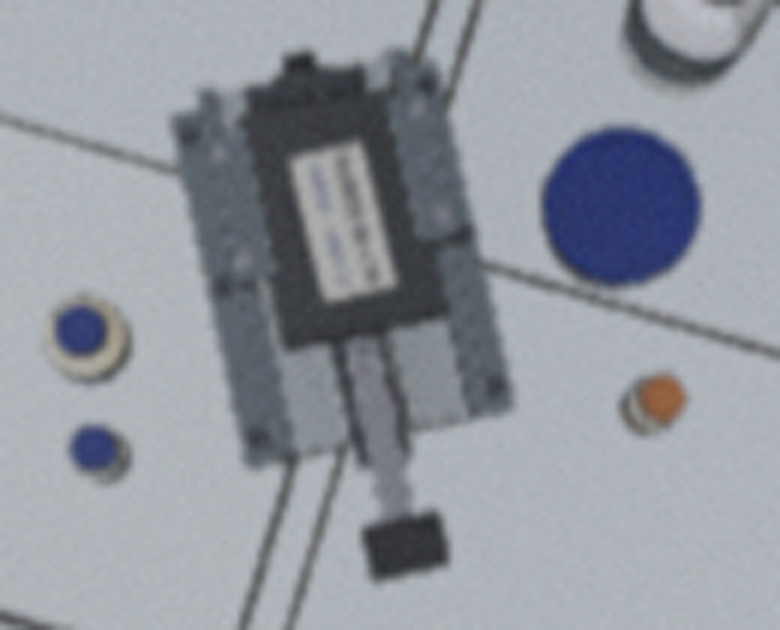

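View pics/scenej.png

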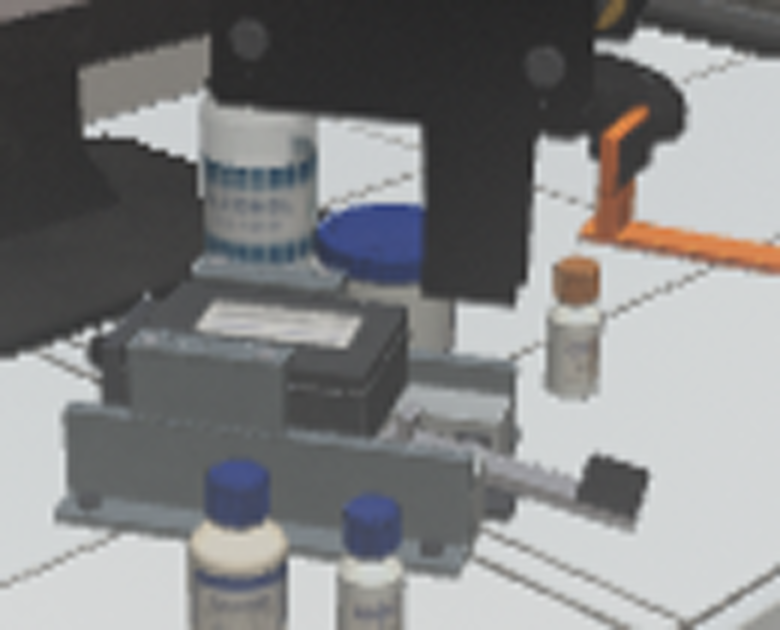

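```bash
python3 - <<'E'
from h import *
p=arm.camera('top')
g=lambda x,y:(140+(y+.5)/6-.5,180+(x+.5)/6-.5)
K=p['mtx'];T=p['pose']
Z=[w(p,r,c)[2]*1000 for r in range(227,234) for c in range(244,252)];print('paddle z',np.median(Z),np.std(Z))
for x,y in ((392,490),(385,460),(378,430),(372,400),(367,370),(363,350),(360,340)): 
    r,c=g(x,y);print((x,y),np.round([w(p,r+i,c+j)[2]*1000 for i in(0,) for j in(-1,0,1)]))
save(p,'topk.png',(145,225,215,260),10); q=arm.camera('scene'); save(q,'scenek.png',(180,225,235,305),10)
E
```

```text
paddle z 19.156369210625634 2.054506486339861
(392, 490) [17. 16. 14.]
(385, 460) [19. 21. 19.]
(378, 430) [21. 22. 19.]
(372, 400) [20. 24. 22.]
(367, 370) [26. 23. 27.]
(363, 350) [31. 32. 36.]
(360, 340) [27. 27. 26.]
```

View pics/scenek.png

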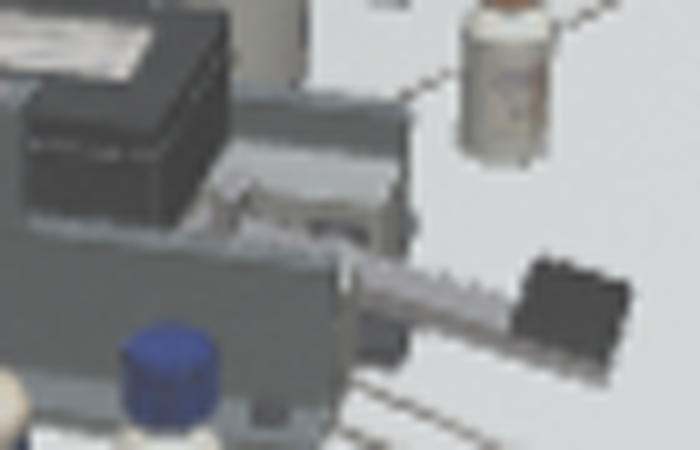

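View pics/topk.png

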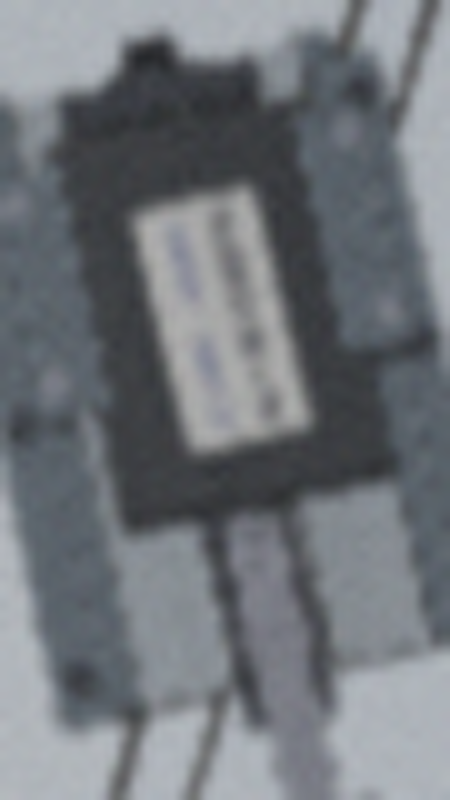

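Paddle top is at z = 19 mm, the closed value. The tooth reads 31–36 mm, above the 30 mm floor, just in front of the box's near face at (260,515). No gap shows at the stop, and the bystanders haven't moved. Handing in.

```bash
python3 -c "
from rig import arm
print(arm.hand_in())"
```

```text
the job is handed in; nothing more can be done
None
```

The box is home against the stop and the catch is snapped shut in front of it; I handed the job in at about 12.5 s.

- **Push:** I pushed the box about 33 mm with the shut fingers, at 1–2.5 N while it slid. It stopped firmly and didn't move at about 8–9 N of push (about 11 N in all).
- **Catch:** The press on the paddle peaked at about 10 N, then fell to zero as the catch snapped over.
- **Last checks:** The paddle top was at z = 19 mm, the closed value. The tooth stood at about 31–36 mm, just before the box's near face. No gap showed at the stop, the box stayed put when the fingers withdrew, and the bottles, vials and cup stood where they were.
- **Disagreement:** By camera, the box centre came out about 129 mm from the paddle's middle, against the 135 mm given. Allowing for the tilt of the open paddle leaves about 2.5 mm, close to the 2 mm calibration error. The seen stop edge, the force on contact and the full snap all agree that the box is home.

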